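# Clamp a clip-top canister shut

## Task

The rice-roll pieces are put away: close the blue clip-top canister for the fridge. Bring the lid down onto its rubber seal without slamming it, flip the wire loop over behind the ridge at the front of the lid, and push the clamp lever down past its centre until it snaps flat against the wall and the lid stays squeezed on its seal. Leave the canister standing about where it is and do not shift the bell, oil bowl, mill or tape on the worktop.

Things in the scene. Friction and masses are not known exactly. Their poses are not given: they have to be found in the camera images.
- canister: Blue ceramic clip-top canister, 112 mm across, 108 mm high at the rim without lid, about 1.3 kg with its rice-roll pieces, standing loose: it slides when pushed sideways with some 6 N. Origin: centre of its underside; z up; its front (clasp side) looks along its own -x, the lid hinge is at +x. A 45 mm thick shelf post rises from the worktop at x = 0.67, y = 0.12: reach round it.
- canister_lid (a joint): Angle of the lid about its hinge: 0 = lying on the seal, growing as it opens (limit 1.75), a hair below 0 when clamped. The hinge is stiff: the lid stays where it is left; 1 to 2 N at its front edge swing it down. The seal is firm rubber: the lid stops on it.
- lid_hinge (a point): Point on the lid's hinge line, in the canister's frame 61 mm behind the centre at height 114 mm; the line runs along the canister's y.
- lid_top (a point): Point on the upper (outer) face of the lid, 91 mm from the hinge line towards the front edge, in the middle of its width. Its z axis is the outward normal of that face, its -x axis points from the hinge to the front edge. The lid is a ceramic disc 110 mm across whose upper face lies 9.5 mm over the hinge line; seen from the hinge its front end is 124 mm away.
- lid_catch (a point): The place on the lid's upper face, 115.5 mm from the hinge line, where the loop's bar sits when clamped: just behind the catch ridge (30 mm wide, 6 mm thick, standing 6.5 mm proud of the face) at the front of the lid.
- clamp_lever (a joint): Angle of the clamp lever on the canister: 0 = hanging straight down along the wall, clamped; pi/2 = pointing straight out; starts pointing out and up and stays where left (1 N at its bar moves it). With the loop hooked it takes up to 7 N square to the lever at its bar, most at 0.9 to 0.6; past its centre, at about 0.3, it snaps down and holds; let go before, it springs back out.
- lever_pivot (a point): Middle of the lever's pivot line, in the canister's frame 62 mm in front of the centre at height 96 mm; the line runs along the canister's y. The lever turns about it.
- lever_bar (a point): Middle of the finger bar (9 mm thick, 36 mm long) at the free end of the lever, a 61 mm wide U of 4.4 mm steel wire, 62 mm from its pivot line. Clamped it hangs 62 mm in front of the canister's axis at height 34 mm, close to the wall.
- wire_loop (a joint): Angle of the wire loop (43 mm wide, 42 mm long U of 4.4 mm wire, hinged on the lever 15 mm from the lever's pivot) relative to the lever. Swings freely, falls by its weight. At -2.75 it rests on its stop, standing 0.58 rad above the lever; grows as it swings up and over towards the lid; about -1.3 lying on the shut lid with the lever up, 0 clamped.
- loop_bar (a point): Middle of the loop's cross bar, its free end, 42 mm from its hinge on the lever. Pushed from the front past upright (when it is above its hinge) it falls over onto the shut lid; as the lever then goes down the bar is drawn forward on the lid until it lodges behind the ridge.
- mill_1: Bystander: small clear and grey pepper mill, 44 mm across, 90 mm high, origin under its centre.
- order_bell: Bystander: chrome counter bell with black foot, 84 mm across, 56 mm high, origin under its centre.
- oil_bowl: Bystander: small steel bowl of yellow oil, 105 mm across, 36 mm high, origin under its centre.
- tape_1: Bystander: roll of tan packing tape lying flat, 96 mm across, 25 mm high, origin under its centre.

How it is judged (in metres and radians):
On the way, in this order (a step that is already met when the one before it is completed fails the run):
1. the lid lies down on its seal (value of joint canister_lid below 0.04 rad and value of joint clamp_lever above 0.6 rad), for 0.2 s.
2. the loop has been flipped over onto the shut lid, behind its ridge (value of joint canister_lid below 0.06 rad and x of loop_bar in the frame of canister above -0.058 m and z of loop_bar in the frame of canister above 0.118 m), for 0.2 s.
At the end, for the whole second after the job is handed in: The lever hangs along the wall (joint below 0.1 rad), the loop's bar sits behind the lid's ridge (within 8 mm of its place), the lid is shut on its seal (lid angle below 0.02 rad), and the canister stands upright and still on the worktop within 50 mm of where it stood (value of joint clamp_lever below 0.1 rad and value of joint canister_lid below 0.02 rad and distance between loop_bar and lid_catch below 0.008 m and angle between canister's own z axis and vertical below 0.05 rad and height (world z) of canister below 0.01 m and linear speed of canister below 0.02 m/s and distance of canister from where it was at the start of the episode below 0.05 m); the robot touches nothing.
It fails at once if the lid slams onto its seal (value of joint canister_lid below 0.1 rad and velocity of joint canister_lid below -4 rad/s).
It fails at once if the canister is tipped (angle between canister's own z axis and vertical above 0.2 rad).
It fails at once if a bystander is shifted by more than 30 mm (distance of any of mill_1, order_bell, oil_bowl, tape_1 from where it was at the start of the episode above 0.03 m).
It also fails if it takes over 54 s, if anything falls off the work surface, if the arm or the gripper's body presses on something with over 40 N, if the wrist force passes 120 N, or if a joint passes its speed limit or range.

## Robot

A 7-joint arm with a two-finger parallel gripper is mounted at the origin on a cart in front of the work surface, level with it; the furniture and walls round the work are solid. World frame = base frame: x ahead of the robot, y to its left, z up, the work surface at z = 0. Lengths are in mm, angles in rad, forces in N, time in s.
With the tool pointing down it reaches from about 425 to 1025 mm from the base axis. Payload 9.4 kg.
Tool frame: the origin (TCP) lies at the very end of the fingers, on their centre line; the grasp point (between the pads) lies 19 mm behind it (bot.grip_depth is the distance from the TCP to the grasp point, in mm); z points along the fingers, y is the line along which they close (so a half turn about z gives the same grasp; the last joint's range is limited). The gripper opens to 85 mm and grips with 20 to 120 N. Pads are 22 mm wide; open, the fingers measure 114 mm over their backs; the gripper's body (76 mm by 85 mm) begins 54 mm behind the grasp point. The pads swing forward as they close: fully open they stand 13 mm farther back than shut.
Start: joints at [-1.417, 0.599, -0.003, 1.599, 0.002, 0.943, -0.08], TCP at [165.853, 705.774, 231.275] pointing down, gripper open.
Joint ranges: [-2.57, 2.57], [-0.35, 1.97], [-1.29, 1.29], [0.11, 2.56], [-1.05, 4.19], [0.11, 1.86], [-2.63, 2.63]. Speed limits (rad/s): [2.22, 2.22, 3.01, 3.01, 3.14, 3.14, 3.14].

## Interface

Orientations are given as a unit quaternion [w, x, y, z].
In Python, from plant import bot gives the robot as it stands.
- The arm moves only by the shell command python3 inch.py 'ROWS' [FORCE]. ROWS is rows parted by semicolons, their numbers by spaces, 1 to 8 of them, each of 7 numbers: dx, dy, dz in mm, then a rotation vector rx, ry, rz in rad, then the opening from 0.0 (shut) to 1.0 (fully open); each row shifts and turns the commanded pose from where the row before left it, along the tool's axes as they then stand; what a row does not reach is not made up. A row lasts 1/8 s, in which the tool goes at most 62.5 mm and 0.188 rad, less where a joint would pass 70% of its speed; a pose out of reach is approached as far as the arm can. The fingers move at their own pace and stop on an object; FORCE is the grip in N (left out, the last holds). Time passes only in rows, so rows that do not move let the fingers close. It prints the time, the measured TCP pose, the force, the opening and the grip force at its end.
- bot.get_state(): the state, without advancing time (a new reading comes with each control period).
- bot.read_camera(name): name is "scene" or "top" or "wrist"; returns a dict with "image" (384x512x3 uint8, red, green, blue), "fx", "fy", "cx", "cy" (pixels), "rvec" (rotation vector, rad) and "tvec" (3), from world to camera coordinates, as OpenCV has them; the wrist camera has in their place "T_tool_cam" (4x4, takes a point from camera to tool coordinates, whose origin is the TCP and whose axes are the flange's). Camera axes: x right, y down, z forward; pixel columns grow to the right and rows downward; lengths in mm; the calibration is good to about 2 mm. A picture is of the moment at which its call begins: read the wrist's pose just before it. There is no depth.
- bot.finish_job(): hands the job in; it is judged then, once.
The state is a dict: "time": time; "joint_pos": joint angles; "dq": joint speeds; "effort": joint torques, N m; "position": TCP position; "ee_rot": TCP orientation; "force": force on the tool from outside, world axes, zero at the start; "wrist_torque": the same for the moment, N m; "grip_width": opening from 0.0 (shut) to 1.0 (fully open); "grip_force": force on a finger pad.
Only numpy, scipy, OpenCV 4.12 (cv2) and the standard library are available. Lean on these libraries where they do the work, as an engineer would, in place of code of your own. Each camera call takes 0.05 s, during which the arm holds its last target. There are 200 camera calls.

## Working session

There is one attempt and no reset: what is moved stays moved. The work goes in short steps, Python scripts to look and compute and a shell command to move; the robot and the scene stay as the last step left them, time stands still between calls to the robot, and variables do not carry over. Pictures are saved under pics/ and viewed, at most 10 in all, crops included, and the job is handed in when it is done.

```bash
ls; mkdir -p pics
python3 - <<'E'
from plant import bot
import cv2,json,numpy as np
s=bot.get_state();print({k:np.round(v,3).tolist() for k,v in s.items()})
ims=[]
for n in("scene","top"):
    c=bot.read_camera(n);im=c.pop("image");cv2.imwrite(f"pics/{n}0.png",im[:,:,::-1]);print(n,{k:np.round(v,4).tolist() for k,v in c.items()})
E
```

```text
inch.py
pics
plant.py
{'time': 0.0, 'joint_pos': [-1.417, 0.6, -0.003, 1.6, 0.002, 0.943, -0.08], 'dq': [-0.0, 0.001, -0.002, -0.0, 0.001, -0.001, 0.002], 'effort': [-0.0, -77.645, 1.565, -25.802, 0.012, 0.009, -0.0], 'position': [165.763, 705.31, 230.42], 'ee_rot': [-0.0, 0.115, 0.993, -0.001], 'force': [-0.901, 0.258, 0.102], 'wrist_torque': [-0.024, -0.019, 0.006], 'grip_force': 0.0, 'grip_width': 1.003}
scene {'fx': 488.9969, 'fy': 488.9969, 'cx': 257.018, 'cy': 184.3826, 'rvec': [2.0321, -0.7986, 0.4206], 'tvec': [-310.4009, 337.7042, 1129.6125]}
top {'fx': 356.8932, 'fy': 356.8932, 'cx': 253.2778, 'cy': 186.2844, 'rvec': [2.1455, -2.1618, 0.1362], 'tvec': [97.7229, 552.1922, 1063.1723]}
```

View pics/scene0.png

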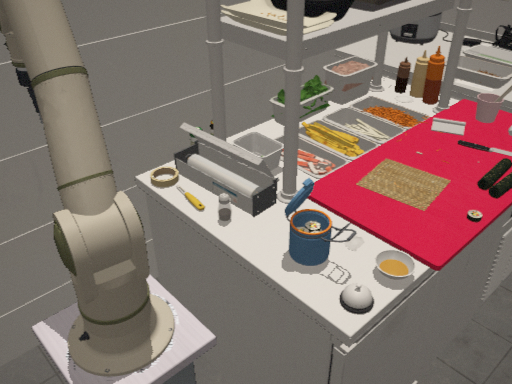

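View pics/top0.png

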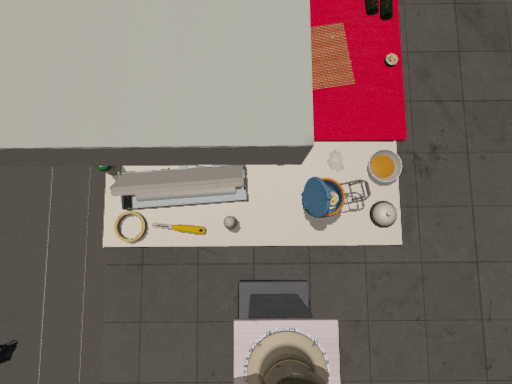

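The canister is at scene (310,235) and top (322,197). Its lid stands open on the left (+y), and the lever and loop point right (−y) at top (355,195). The bell (384,214) and bowl (385,167) are close by on the clasp side.

```bash
cat > h.py <<'E'
import numpy as np,cv2
from plant import bot
def cam(n):
    c=bot.read_camera(n);c["R"]=cv2.Rodrigues(np.array(c["rvec"],float))[0];c["t"]=np.array(c["tvec"],float).ravel();return c
def ray(c,u,v):
    d=c["R"].T@np.array([(u-c["cx"])/c["fx"],(v-c["cy"])/c["fy"],1]);return -c["R"].T@c["t"],d
def onz(c,u,v,z):
    o,d=ray(c,u,v);return o+d*(z-o[2])/d[2]
def tri(c1,p1,c2,p2):
    o1,d1=ray(c1,*p1);o2,d2=ray(c2,*p2)
    s=np.linalg.lstsq(np.c_[d1,-d2],o2-o1,rcond=None)[0];a=o1+d1*s[0];b=o2+d2*s[1];return (a+b)/2,np.linalg.norm(a-b)
def proj(c,p):
    q=c["R"]@np.asarray(p,float)+c["t"];return np.array([c["fx"]*q[0]/q[2]+c["cx"],c["fy"]*q[1]/q[2]+c["cy"]])
E
python3 - <<'E'
from h import *
t=cam("top");s=cam("scene")
a=cv2.resize(s["image"][170:290,265:425],None,fx=5,fy=5,interpolation=cv2.INTER_CUBIC)
b=cv2.resize(t["image"][145:235,290:410],None,fx=6.66,fy=6.66,interpolation=cv2.INTER_CUBIC)
cv2.imwrite("pics/s1.png",a[:,:,::-1]);cv2.imwrite("pics/t1.png",b[:,:,::-1])
for n,c,box,z in(("s",s,(170,290,265,425),108),("t",t,(145,235,290,410),108)):
    im=c["image"].astype(int);h=cv2.cvtColor(c["image"],cv2.COLOR_RGB2HSV)
    y0,y1,x0,x1=box;sub=h[y0:y1,x0:x1]
    for nm,lo,hi in(("orange",(5,150,100),(14,255,255)),("blue",(95,120,30),(125,255,255))):
        m=cv2.inRange(sub,lo,hi);ys,xs=np.nonzero(m);print(n,nm,len(xs),xs.min()+x0,xs.max()+x0,ys.min()+y0,ys.max()+y0)
        if nm=="orange":
            P=np.array([onz(c,x+x0,y+y0,108)[:2] for x,y in zip(xs,ys)]);print(P.min(0),P.max(0))
            (cx,cy),r=cv2.minEnclosingCircle(P.astype(np.float32));print("circ",cx,cy,r)
print("bell",onz(t,384,214,28),"bowl",onz(t,384,167,30))
E
```

```text
s orange 136 290 407 170 234
[ 459.59196824 -240.25572099] [766.66512463  33.96897274]
circ 638.1543579101562 -116.0841293334961 178.69984436035156
s blue 23 286 327 192 258
t orange 40 322 344 178 215
[ 459.53030158 -166.45490895] [ 565.95923952 -104.74679565]
circ 512.6358642578125 -117.45433807373047 53.527286529541016
t blue 38 308 341 180 210
bell [ 465.10012601 -306.70456512   28.        ] bowl [ 611.0460266  -313.92263826   30.        ]
```

View pics/s1.png

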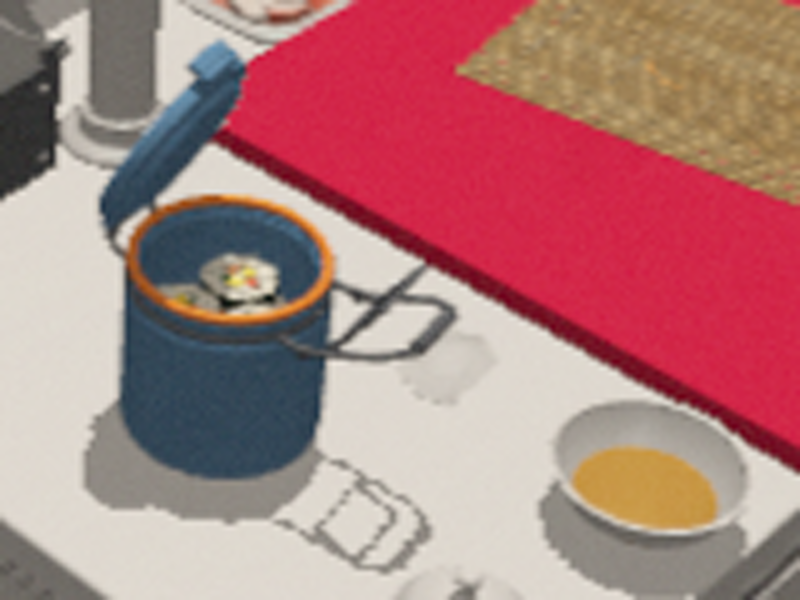

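View pics/t1.png

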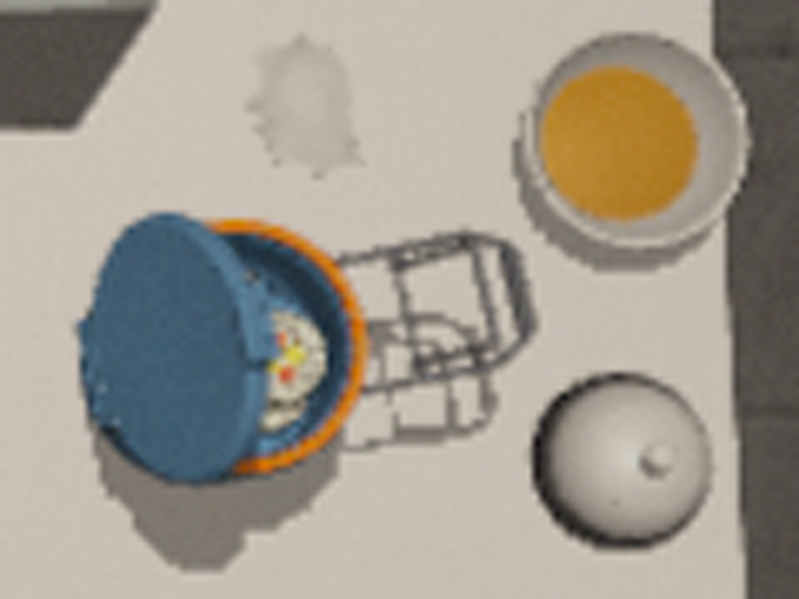

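The scene crop shows the full orange rim, centred at about (311,222). The lever bar is at scene (352,236) / top (368.5,188), and the lid's front ridge is at scene (308.6,182.4) / top (329.3,194.5).

```bash
python3 - <<'E'
from h import *
from scipy.optimize import least_squares
t=cam("top");s=cam("scene")
h=cv2.cvtColor(cv2.GaussianBlur(s["image"],(3,3),0),cv2.COLOR_RGB2HSV)[205:240,285:335]
m=cv2.inRange(h,(3,110,90),(18,255,255));ys,xs=np.nonzero(m)
P=np.array([onz(s,x+285,y+205,108)[:2] for x,y in zip(xs,ys)])
f=least_squares(lambda p:np.hypot(P[:,0]-p[0],P[:,1]-p[1])-p[2],[510,-117,53],loss="soft_l1",f_scale=2).x;print("rim scene",len(P),f)
h=cv2.cvtColor(t["image"],cv2.COLOR_RGB2HSV)[175:218,322:348]
m=cv2.inRange(h,(3,130,110),(18,255,255));ys,xs=np.nonzero(m)
P=np.array([onz(t,x+322,y+175,108)[:2] for x,y in zip(xs,ys)])
f2=least_squares(lambda p:np.hypot(P[:,0]-p[0],P[:,1]-p[1])-p[2],[510,-117,53],loss="soft_l1",f_scale=2).x;print("rim top",len(P),f2)
c=f[:2]
for n,a,b in(("bar",(352.2,235.6),(368.5,187.8)),("ridge",(308.6,182.4),(329.3,194.5))):
    p,e=tri(s,a,t,b);print(n,p,e,"az from c",np.arctan2(*(p[:2]-c)[::-1]),np.hypot(*(p[:2]-c)))
E
cat >> h.py <<'E'
from scipy.spatial.transform import Rotation as Ro
C=np.array([513.7,-111.,0]);AZ=-1.39
F=np.array([np.cos(AZ),np.sin(AZ),0]);L=np.cross([0,0,1.],F)  # front, left-of-front
def where(*goals):
    s=bot.get_state();w,x,y,z=s["ee_rot"];R=Ro.from_quat([x,y,z,w]).as_matrix();p=np.array(s["position"])
    d=p-C;print("t %.2f"%s["time"],"front %.1f lat %.1f z %.1f"%(d@F,d@L,p[2]),"force f/l/z",np.round([s["force"]@F,s["force"]@L,s["force"][2]],1),"q",np.round(s["joint_pos"],2))
    print("tool z in f,l,z",np.round([R[:,2]@F,R[:,2]@L,R[2,2]],2),"y",np.round([R[:,1]@F,R[:,1]@L,R[2,1]],2))
    for g in goals:
        q=C+F*g[0]+L*g[1]+np.array([0,0,g[2]]);print(g,"tool delta",np.round(R.T@(q-p),1));p=q
E
python3 inch.py '-45 -40 -8 0 0 0 0;-45 -40 -8 0 0 0 0;-45 -40 -8 0 0 0 0;-45 -40 -8 0 0 0 0;-45 -40 -8 0 0 0 0;-45 -40 -8 0 0 0 0;-45 -40 -8 0 0 0 0;-45 -40 -8 0 0 0 0'
python3 -c "
from h import *
where((-60,0,270))"
```

```text
time: 1.3
position: [444.1, 310.2, 295.8]
ee_rot: [0.0, 0.115, 0.993, 0.0]
force: [0.3, 0.7, 1.1]
grip_width: 0.0
grip_force: 0.0
t 1.30 front -426.9 lat 7.2 z 295.8 force f/l/z [-0.6  0.4  1.1] q [-0.75  0.31  0.05  1.95 -0.02  0.89  0.65]
tool z in f,l,z [-0.  0. -1.] y [-0.92  0.4   0.  ]
(-60, 0, 270) tool delta [-140.1 -339.2   25.7]
```

```bash
python3 inch.py '-23 -56 4 0 0 0 0;-23 -56 4 0 0 0 0;-23 -56 4 0 0 0 0;-23 -56 4 0 0 0 0;-23 -56 4 0 0 0 0;-23 -56 4 0 0 0 0;0 0 0 0 0 -0.187 0;0 0 0 0 0 -0.187 0'
python3 -c "
from h import *
where((-50,0,225),(-33,0,205),(-5,0,186),(16,0,157),(25,0,126))
c=cam('scene');cv2.imwrite('pics/s2.png',cv2.resize(c['image'][150:280,240:400],None,fx=5,fy=4.6)[:,:,::-1])"
```

```text
time: 2.3
position: [500.6, -47.7, 271.3]
ee_rot: [0.0, -0.074, 0.997, -0.0]
force: [-0.3, 0.1, -0.6]
grip_width: 0.005
grip_force: 0.0
t 2.30 front -64.6 lat -1.5 z 271.3 force f/l/z [-0.2 -0.2 -0.6] q [-0.09  0.28  0.09  2.06 -0.03  0.8   1.74]
tool z in f,l,z [ 0.  0. -1.] y [-1.    0.03 -0.  ]
(-50, 0, 225) tool delta [ -2.  -14.6  46.3]
(-33, 0, 205) tool delta [ -0.6 -17.   20. ]
(-5, 0, 186) tool delta [ -0.9 -28.   19. ]
(16, 0, 157) tool delta [ -0.7 -21.   29. ]
(25, 0, 126) tool delta [-0.3 -9.  31. ]
```

View pics/s2.png

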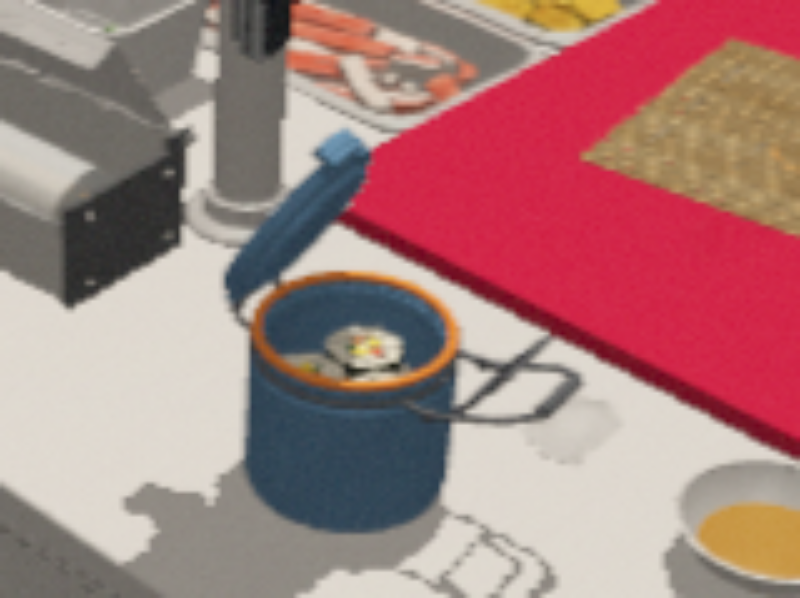

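The closed finger tips are at crop (262,50), up and behind the lid's edge at (345,145), and the path is clear.

```bash
python3 inch.py '-1 -7 23 0 0 0 0;-1 -7 23 0 0 0 0;0 -9 10 0 0 0 0;0 -8 10 0 0 0 0;0 -7 5 0 0 0 0;0 -7 5 0 0 0 0;0 -7 5 0 0 0 0'
python3 -c "
from h import *
where((16,0,157),(25,0,126))"
python3 inch.py '0 -7 8 0 0 0 0;0 -7 9 0 0 0 0;0 -7 10 0 0 0 0;0 -4 8 0 0 0 0;0 -3 8 0 0 0 0;0 -2 7 0 0 0 0'
python3 -c "
from h import *
where((25,0,126))
c=cam('scene');cv2.imwrite('pics/s3.png',cv2.resize(c['image'][150:280,240:400],None,fx=5,fy=4.6)[:,:,::-1])"
```

```text
time: 3.22
position: [510.4, -98.4, 190.4]
ee_rot: [0.001, -0.071, 0.997, -0.0]
force: [0.4, 0.4, 2.2]
grip_width: -0.002
grip_force: 0.6
t 3.23 front -13.0 lat -1.0 z 190.4 force f/l/z [-0.4  0.5  2.2] q [ 0.02  0.41  0.08  2.11 -0.06  0.62  1.85]
tool z in f,l,z [ 0.  0. -1.] y [-1.    0.04 -0.  ]
(16, 0, 157) tool delta [ -2.  -28.9  33.4]
(25, 0, 126) tool delta [-0.3 -9.  31. ]
time: 3.98
position: [514.2, -127.7, 139.7]
ee_rot: [-0.0, -0.072, 0.997, 0.0]
force: [0.8, 0.1, 0.3]
grip_width: -0.0
grip_force: 0.3
t 3.98 front 16.6 lat -2.5 z 139.7 force f/l/z [0.1 0.8 0.3] q [ 0.09  0.5   0.07  2.13 -0.06  0.51  1.92]
tool z in f,l,z [-0. -0. -1.] y [-1.    0.04  0.  ]
(25, 0, 126) tool delta [-2.9 -8.3 13.7]
```

View pics/s3.png

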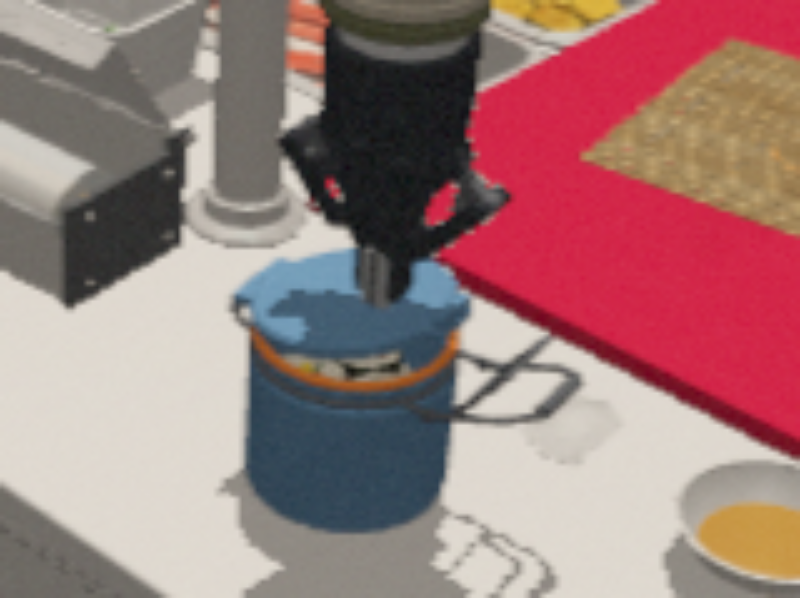

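The lid is almost down, with about 0.2 rad left, and the finger rests on its upper face at crop (380,300). I'll press it down gently onto the seal.

```bash
python3 inch.py '0 -1 5 0 0 0 0;0 -1 4 0 0 0 0;0 -1 3 0 0 0 0;0 0 3 0 0 0 0;0 0 2 0 0 0 0;0 0 0 0 0 0 0'
python3 -c "
from h import *
where((140,0,185),(125,0,133))"
```

```text
time: 4.78
position: [514.8, -130.6, 123.6]
ee_rot: [0.0, -0.072, 0.997, -0.0]
force: [-1.8, 0.3, 4.1]
grip_width: 0.002
grip_force: 2.3
t 4.78 front 19.5 lat -2.5 z 123.6 force f/l/z [-0.6 -1.7  4.1] q [ 0.1   0.53  0.06  2.14 -0.07  0.47  1.92]
tool z in f,l,z [ 0.  0. -1.] y [-1.    0.04 -0.  ]
(140, 0, 185) tool delta [  -7.  -120.3  -61.4]
(125, 0, 133) tool delta [ 0.6 15.  52. ]
```

```bash
python3 inch.py '0 0 2 0 0 0 0;0 0 1 0 0 0 0;0 0 0 0 0 0 0'
python3 inch.py '0 0 -35 0 0 0 0;0 0 -30 0 0 0 0;-2 -40 0 0 0 0 0;-3 -45 0 0 0 0 0;-2 -45 0 0 0 0 0;0 0 0 0 0 0 0'
python3 - <<'E'
from h import *
where((140,0,185),(125,0,133))
s=cam("scene");t=cam("top")
a=cv2.resize(s["image"][190:280,290:380],None,fx=4.4,fy=6,interpolation=cv2.INTER_CUBIC);b=cv2.resize(t["image"][160:230,300:380],None,fx=4.9,fy=540/70,interpolation=cv2.INTER_CUBIC)
cv2.imwrite("pics/c4.png",np.hstack([a,b])[:,:,::-1]);print(a.shape,b.shape)
E
```

```text
time: 5.15
position: [514.9, -130.7, 123.2]
ee_rot: [0.001, -0.071, 0.997, -0.0]
force: [-8.9, 2.5, 39.8]
grip_width: -0.003
grip_force: 20.3
time: 5.9
position: [540.0, -262.3, 185.2]
ee_rot: [0.0, -0.069, 0.998, -0.001]
force: [0.0, 0.5, 0.2]
grip_width: 0.001
grip_force: 0.0
t 5.90 front 153.6 lat -1.4 z 185.2 force f/l/z [-0.5  0.1  0.2] q [ 0.3   0.5   0.08  1.94 -0.06  0.7   2.12]
tool z in f,l,z [ 0.  0. -1.] y [-1.    0.04 -0.  ]
(140, 0, 185) tool delta [-0.8 13.6  0.2]
(125, 0, 133) tool delta [ 0.7 15.1 52. ]
(540, 396, 3) (540, 392, 3)
```

View pics/c4.png

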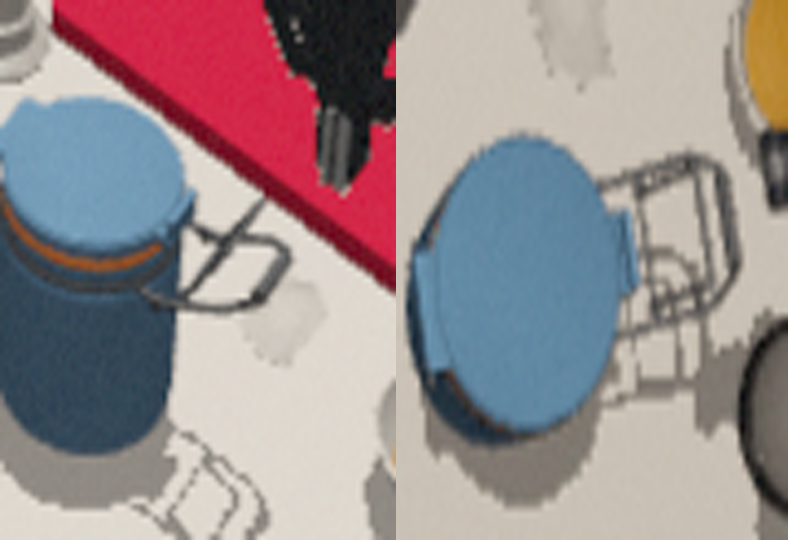

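The lid is lying on its seal: I pressed it until the height stopped changing. The loop still stands up inside the lever, with its bar middle at about scene (346.4,227.8) / top (362.7,190.5).

Run:
```python
from h import *
s=cam("scene");t=cam("top")
for n,a,b in(("loop",(346.4,227.8),(362.7,190.5)),("bar",(290+276/4.4,190+277/6),(300+(727-396)/4.9,160+217/7.71))):
    p,e=tri(s,a,t,b);d=p-C;print(n,p,e,d@F,d@L)
# lid catch line check: hinge tab and ridge
for u,v,z in((629,250,127),(424,308,120)):
    p=onz(t,300+(u-396)/4.9,160+v/7.71,z);d=p-C;print(p,d@F,d@L)
where((126,2,150),(126,2,133))
```

```text
loop [ 527.27330861 -212.95733806  137.81168507] 4.790795667767781 102.73617356660084 -4.981177816997198
bar [ 534.74424964 -231.59984964  118.46596551] 1.0591181705849413 122.41819955134017 -0.9841725535846222
[ 521.62052104 -171.68741135  127.        ] 61.12246846130848 -3.120961143803008
[501.92046992 -54.52076265 120.        ] -57.676784177166816 -1.4318334940700541
t 6.10 front 148.3 lat -0.3 z 185.1 force f/l/z [ 0.6  0.  -0. ] q [ 0.3   0.5   0.07  1.94 -0.06  0.7   2.12]
tool z in f,l,z [-0. -0. -1.] y [-1.    0.04  0.  ]
(126, 2, 150) tool delta [-1.5 22.3 35.2]
(126, 2, 133) tool delta [-0. -0. 17.]
```

```bash
python3 inch.py '0 3 17 0 0 0 0;0 3 17 0 0 0 0;0 0 17 0 0 0 0;0 10 0 0 0 0 0;0 10 0 0 0 0 0;0 10 0 0 0 0 0;0 10 0 0 0 0 0;0 8 0 0 0 0 0'
python3 - <<'E'
from h import *
where((85,0,136))
s=cam("scene")
a=cv2.resize(s["image"][190:280,290:380],None,fx=6,fy=6,interpolation=cv2.INTER_CUBIC)
cv2.imwrite("pics/s5.png",a[:,:,::-1])
E
```

```text
time: 7.1
position: [532.6, -204.3, 134.8]
ee_rot: [0.0, -0.072, 0.997, -0.0]
force: [-0.8, -1.4, 2.1]
grip_width: -0.005
grip_force: 1.4
t 7.10 front 95.2 lat 1.8 z 134.8 force f/l/z [ 1.3 -1.1  2.1] q [ 0.22  0.54  0.07  2.05 -0.07  0.55  2.05]
tool z in f,l,z [ 0.  0. -1.] y [-1.    0.04 -0.  ]
(85, 0, 136) tool delta [ 2.2 10.1 -1.2]
```

View pics/s5.png

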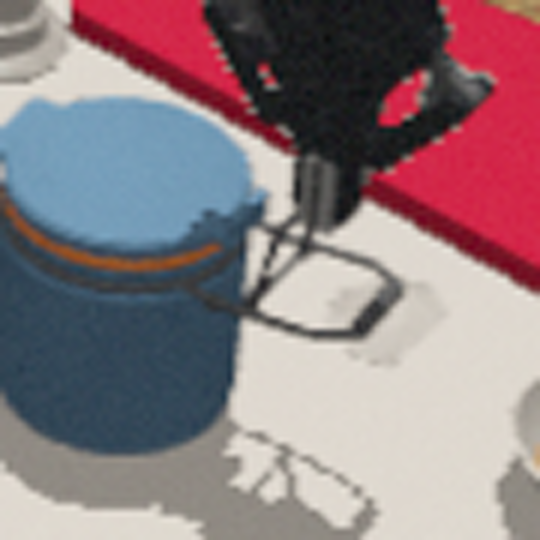

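The loop is being pushed towards upright, with its near rod at (265,265), and the lever has sunk slightly with its bar at (378,308). I'll keep pushing, a little higher.

```bash
python3 inch.py '0 4 -3 0 0 0 0;0 5 -1 0 0 0 0;0 5 0 0 0 0 0;0 5 0 0 0 0 0;0 0 0 0 0 0 0'
python3 - <<'E'
from h import *
where((65,0,140))
s=cam("scene")
a=cv2.resize(s["image"][190:280,290:380],None,fx=6,fy=6,interpolation=cv2.INTER_CUBIC)
cv2.imwrite("pics/s6.png",a[:,:,::-1])
E
```

```text
time: 7.78
position: [529.7, -185.5, 138.2]
ee_rot: [-0.0, -0.072, 0.997, 0.0]
force: [-0.3, -0.9, -0.4]
grip_width: 0.001
grip_force: 0.0
t 7.78 front 76.2 lat 2.3 z 138.2 force f/l/z [ 0.8 -0.5 -0.4] q [ 0.18  0.53  0.07  2.06 -0.07  0.55  2.02]
tool z in f,l,z [-0. -0. -1.] y [-1.    0.04  0.  ]
(65, 0, 140) tool delta [ 2.8 11.1 -1.8]
```

View pics/s6.png

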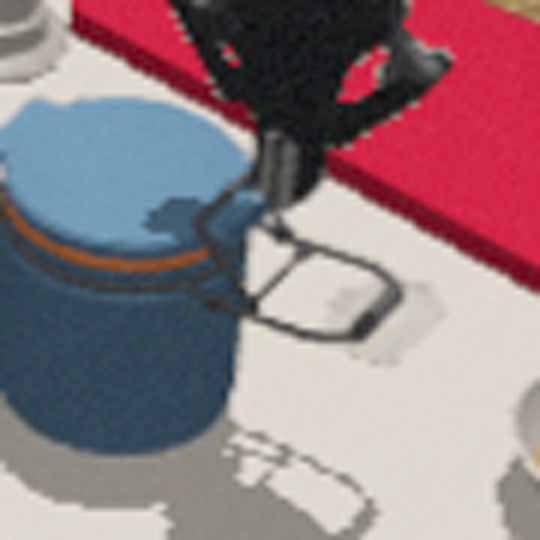

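The loop is past upright and leaning over the lid, with its bar at (205–245, 180–220) and the finger inside it. I'll lift straight up, back off to the front and tilt the tool 45°.

```bash
python3 inch.py '0 0 -25 0 0 0 0;0 0 -30 0 0 0 0;0 -45 -10 0 0 0 0;0 -40 0 0 0 0 0;0 0 0 -0.18 0 0 0;0 0 0 -0.18 0 0 0;0 0 0 -0.18 0 0 0;0 0 0 -0.18 0 0 0'
python3 - <<'E'
from h import *
where((140,0,140),(129,0,86),(123,0,68),(112.5,0,53))
s=cam("scene");t=cam("top")
a=cv2.resize(s["image"][190:280,290:380],None,fx=4.4,fy=6,interpolation=cv2.INTER_CUBIC);b=cv2.resize(t["image"][160:230,300:380],None,fx=4.9,fy=540/70,interpolation=cv2.INTER_CUBIC)
cv2.imwrite("pics/c7.png",np.hstack([a,b[:540]])[:,:,::-1])
E
```

```text
time: 8.82
position: [542.1, -271.4, 203.9]
ee_rot: [-0.024, -0.067, 0.933, 0.354]
force: [0.8, -0.0, -0.3]
grip_width: -0.001
grip_force: 0.0
t 8.82 front 162.9 lat -0.9 z 203.9 force f/l/z [ 0.1  0.8 -0.3] q [ 0.71  0.74 -0.15  1.61 -0.44  1.33  2.52]
tool z in f,l,z [-0.66  0.03 -0.75] y [-0.75  0.03  0.66]
(140, 0, 140) tool delta [  0.1 -25.3  63. ]
(129, 0, 86) tool delta [  0.5 -27.6  47.7]
(123, 0, 68) tool delta [ 0.3 -7.4 17.5]
(112.5, 0, 53) tool delta [ 0.4 -2.1 18.2]
```

View pics/c7.png

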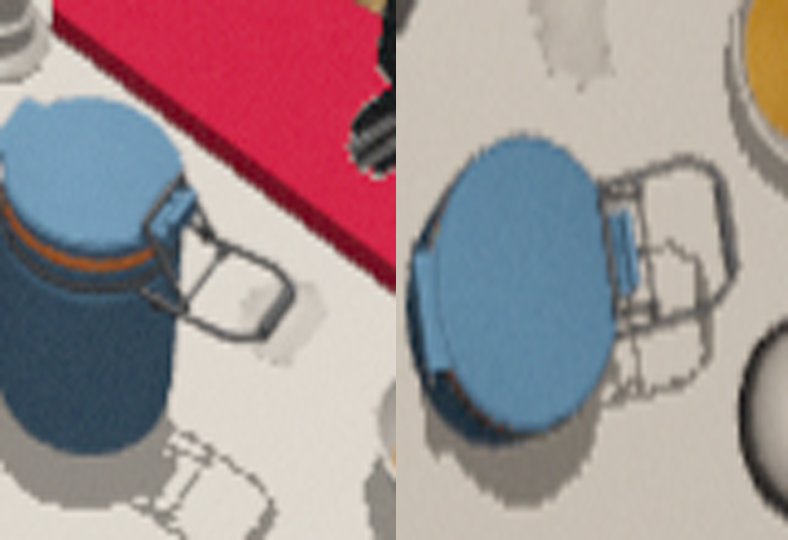

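The loop lies over the shut lid, its bar behind the ridge at scene crop (150–180, 180–230). Next comes the lever. I'm also turning a little about the tool axis to keep joint 7 off its limit.

```bash
python3 inch.py '0 -12 30 0 0 0 0;0 -13 32 0 0 0 0;0 0 0 0 0 0.18 0;0 0 0 0 0 0 0'
python3 - <<'E'
from h import *
where((140,0,125),(131,0,100),(129,0,86),(123,0,68),(112.5,0,53),(98,0,42))
E
```

```text
time: 9.43
position: [539.1, -247.3, 140.5]
ee_rot: [-0.057, 0.016, 0.936, 0.346]
force: [-0.2, -0.7, 0.7]
grip_width: -0.002
grip_force: 0.0
t 9.43 front 138.7 lat 0.5 z 140.5 force f/l/z [ 0.7 -0.4  0.7] q [ 0.67  0.79 -0.11  1.69 -0.47  1.21  2.4 ]
tool z in f,l,z [-0.66  0.02 -0.75] y [-0.73  0.2   0.65]
(140, 0, 125) tool delta [ -1.6 -11.1  10.8]
(131, 0, 100) tool delta [-1.4 -9.6 24.8]
(129, 0, 86) tool delta [-1.3 -7.6 11.9]
(123, 0, 68) tool delta [-1.1 -7.2 17.5]
(112.5, 0, 53) tool delta [ 0.  -2.  18.2]
(98, 0, 42) tool delta [ 1.2  3.5 17.8]
```

```bash
python3 inch.py '-2 -11 11 0 0 0 0;-1 -10 25 0 0 0 0;-1 -8 12 0 0 0 0;-1 -4 9 0 0 0 0;0 -4 9 0 0 0 0;0 0 0 0 0 0 0'
python3 - <<'E'
from h import *
where((112.5,0,53),(98,0,42),(86,0,37),(77,0,35))
E
```

```text
time: 10.18
position: [534.6, -232.6, 65.6]
ee_rot: [-0.057, 0.017, 0.936, 0.348]
force: [0.4, -0.1, 0.2]
grip_width: 0.002
grip_force: 0.0
t 10.18 front 123.4 lat -1.3 z 65.6 force f/l/z [0.1 0.3 0.2] q [ 0.67  0.88 -0.13  1.74 -0.49  1.08  2.45]
tool z in f,l,z [-0.66  0.02 -0.75] y [-0.73  0.21  0.65]
(112.5, 0, 53) tool delta [-0.9  0.  16.7]
(98, 0, 42) tool delta [ 1.2  3.5 17.8]
(86, 0, 37) tool delta [ 1.5  5.5 11.7]
(77, 0, 35) tool delta [1.3 5.3 7.4]
```

```bash
python3 inch.py '0 0 8 0 0 0 0;0 0 8 0 0 0 0;0 0 0 0 0 0 0'
python3 - <<'E'
from h import *
where((98,0,42),(86,0,37),(77,0,35))
E
```

```text
time: 10.55
position: [533.5, -223.5, 53.6]
ee_rot: [-0.056, 0.017, 0.936, 0.347]
force: [-0.1, -4.6, 1.1]
grip_width: 0.004
grip_force: 1.9
t 10.55 front 114.2 lat -0.7 z 53.6 force f/l/z [ 4.5 -0.9  1.1] q [ 0.66  0.89 -0.13  1.76 -0.5   1.05  2.46]
tool z in f,l,z [-0.66  0.03 -0.75] y [-0.73  0.21  0.65]
(98, 0, 42) tool delta [ 0.7  4.5 19.4]
(86, 0, 37) tool delta [ 1.5  5.6 11.7]
(77, 0, 35) tool delta [1.3 5.3 7.4]
```

```bash
python3 inch.py '0 5 3 0 0 0 0;0 1 6 0 0 0 0;0 1 6 0 0 0 0;0 0 0 0 0 0 0'
python3 - <<'E'
from h import *
where((98,0,42),(86,0,37),(77,0,35))
E
```

```text
time: 11.05
position: [532.6, -208.3, 47.2]
ee_rot: [-0.056, 0.017, 0.936, 0.347]
force: [-0.8, -4.0, 1.1]
grip_width: 0.0
grip_force: 1.8
t 11.05 front 99.1 lat 1.1 z 47.2 force f/l/z [ 3.7 -1.5  1.1] q [ 0.65  0.9  -0.14  1.78 -0.51  1.02  2.46]
tool z in f,l,z [-0.66  0.03 -0.75] y [-0.73  0.21  0.65]
(98, 0, 42) tool delta [ 0.6 -2.7  4.6]
(86, 0, 37) tool delta [ 1.5  5.6 11.7]
(77, 0, 35) tool delta [1.3 5.3 7.4]
```

```bash
python3 inch.py '0 1 6 0 0 0 0;1 2 6 0 0 0 0;1 3 6 0 0 0 0;0 0 0 0 0 0 0'
python3 -c "
from h import *
where((77,0,35))"
python3 inch.py '1 4 5 0 0 0 0;1 4 5 0 0 0 0;0 0 0 0 0 0 0'
python3 -c "
from h import *
where((72,0,35))"
```

```text
time: 11.55
position: [528.9, -189.9, 37.7]
ee_rot: [-0.057, 0.017, 0.935, 0.348]
force: [0.7, 0.2, -0.6]
grip_width: 0.001
grip_force: 0.0
t 11.55 front 80.3 lat 0.8 z 37.7 force f/l/z [-0.   0.7 -0.6] q [ 0.64  0.9  -0.16  1.81 -0.52  0.98  2.47]
tool z in f,l,z [-0.66  0.02 -0.75] y [-0.73  0.21  0.65]
(77, 0, 35) tool delta [1.  0.5 4.2]
time: 11.92
position: [526.6, -177.8, 35.8]
ee_rot: [-0.057, 0.017, 0.936, 0.348]
force: [0.0, -0.3, 0.1]
grip_width: -0.0
grip_force: 0.0
t 11.93 front 68.1 lat 0.7 z 35.8 force f/l/z [ 0.3 -0.   0.1] q [ 0.63  0.9  -0.16  1.83 -0.53  0.96  2.47]
tool z in f,l,z [-0.66  0.02 -0.75] y [-0.73  0.21  0.65]
(72, 0, 35) tool delta [-0.1 -3.5 -2. ]
```

```bash
python3 inch.py '0 0 -10 0 0 0 0;0 0 -25 0 0 0 0;0 0 -40 0 0 0 0;0 0 -50 0 0 0 0;0 0 -50 0 0 0 0;0 0 0 0 0 0 0'
python3 - <<'E'
from h import *
where()
s=cam("scene");t=cam("top")
W=lambda f,l,z:C+F*f+L*l+np.array([0,0,z])
for th in(0,.3,.8,1.2,1.6):
    p=W(62+62*np.sin(th),0,96-62*np.cos(th));print(th,"scene",proj(s,p).round(1),"top",proj(t,p).round(1))
print("loopbar clamped",proj(s,W(54.5,0,126)).round(1),proj(t,W(54.5,0,126)).round(1))
# rim check: canister moved?
g=cv2.cvtColor(s["image"],cv2.COLOR_RGB2GRAY);print("scene gray rows 222-262, cols 322-366")
for r in range(220,264,2):print(r,*["%3d"%v for v in g[r,320:366:2]])
g=cv2.cvtColor(t["image"],cv2.COLOR_RGB2GRAY);print("top rows 180-206 cols 340-372")
for r in range(180,208,2):print(r,*["%3d"%v for v in g[r,340:374:2]])
E
```

```text
time: 12.68
position: [544.2, -297.6, 170.2]
ee_rot: [-0.054, 0.018, 0.937, 0.345]
force: [-0.4, 0.3, -0.9]
grip_width: 0.002
grip_force: 0.0
t 12.68 front 189.0 lat -3.6 z 170.2 force f/l/z [-0.3 -0.3 -0.9] q [ 0.71  0.79 -0.09  1.59 -0.44  1.32  2.39]
tool z in f,l,z [-0.65  0.03 -0.76] y [-0.74  0.21  0.64]
0 scene [329.1 252.1] top [339.8 194.8]
0.3 scene [335.3 254. ] top [345.8 193.5]
0.8 scene [344.6 253.4] top [355.6 191.4]
1.2 scene [350.  249.3] top [362.  189.7]
1.6 scene [352.4 242.6] top [365.9 188.5]
loopbar clamped [329.2 223.7] [344.9 191.8]
scene gray rows 222-262, cols 322-366
220 146 147 146 145 142 142 196 215 215 218 219 217 217 121  53  47  49  71  92  97  92  91  96
222 146 148 146 145 143 115 140 192 216 217 217 216 217 217 217 100  40  55  47  78  91  94  92
224 146 145 145 144 131 141  70 193 217 217 217 217 218 217 216 218 188  94  52  54  54  83  92
226 145 145 144 108 134  67  66 175 214 217 217 218 217 217 217 217 217 218 189  93  48  47  60
228 146 123 107  78  68 124 179  51 127 219 217 217 217 216 216 218 216 217 217 218 122  56  51
230  87  68  55  6
[... 1951 characters left out ...]
 192 192 193 193 193 193 193 192 191 193 192 190 193
190 122 115  75 125 189 191 192 192 192 192 190 192 192 192 192 192 192
192 120 120  80  97 161 194 194 192 193 192 194 193 191 190 192 192 192
194 120 120 100  82 156 193 193 191 191 192 192 192 192 192 191 192 191
196 122 122 108  86 132 192 193 191 193 192 191 192 192 192 191 192 192
198 120 123 108  97 175 194 193 191 191 193 192 193 192 190 190 192 192
200 121 121  91  77 192 193 192 192 192 191 192 192 191 192 193 192 192
202 125 123  78 110 167 192 193 192 193 192 191 191 191 190 191 192 193
204 123 121  85 154 191 193 192 193 193 192 192 192 192 191 191 191 179
206 125 107 145 192 191 192 192 193 192 192 193 192 192 190 191 189  71
```

Run:
```python
from h import *
s=cam("scene");t=cam("top")
for n,c,(r0,r1,c0,c1) in(("scene",s,(212,236,318,342)),("top",t,(180,206,337,353))):
    im=c["image"].astype(int);d=im[...,2]-im[...,0];print(n,"B-R (wire ~0-25, lid ~60) / gray")
    for r in range(r0,r1,2):print(r,*["%3d/%3d"%(d[r,k],im[r,k].mean()) for k in range(c0,c1,1 if n=="top" else 2)])
h=cv2.cvtColor(cv2.GaussianBlur(s["image"],(3,3),0),cv2.COLOR_RGB2HSV)
m=cv2.inRange(h,(95,90,30),(125,255,255))[200:270,280:345];ys,xs=np.nonzero(m);print("blue scene extent",xs.min()+280,xs.max()+280,ys.max()+200)
```

```text
scene B-R (wire ~0-25, lid ~60) / gray
212  67/152  65/152  68/150  67/149  68/152 -12/202 -16/214 -41/121 -76/ 58 -85/ 53 -80/ 60 -126/ 91
214  67/151  65/151  69/149  68/149  68/148  53/154 -15/213 -16/214 -21/192 -51/ 99 -78/ 57 -76/ 60
216  67/152  67/150  65/150  67/150  66/149  68/147   6/186 -15/215 -15/215 -15/215 -20/188 -50/ 99
218  67/155  65/151  66/152  68/149  66/149  67/147  51/152 -15/215 -15/215 -15/215 -14/215 -16/214
220  67/151  66/153  68/150  68/148  65/151  66/147  49/144 -10/194 -15/213 -16/213 -14/216 -15/215
222  66/150  66/152  68/150  65/150  67/150  69/147  52/124  66/147 -10/191 -15/216 -15/216 -15/214
224  65/153  66/150  66/150  67/149  67/148  54/135  66/146  40/ 68 -10/191 -16/214 -14/215 -15/215
226  68/151  68/149  64/152  65/149  33/107  67/140  37/ 68  26/ 67 -14/173 -16/211 -15/216 -16/215
228  68/151  66/147  62/126  22/110  13/ 77  36/ 66   7/122 -15/179   2/ 50  -7/122 -16/215 -16/214
230  54/115  45/ 86  23/ 72   3/ 52  33/ 71  29/ 73  -7/148 -14/183  -3/ 76 -15/174 -15/215 -15/215
232 -29/ 82 -89/ 84 -100/ 81 -10/ 53  10/ 63  23/ 66  -3/154
[... 1223 characters left out ...]
90 -21/190
196  63/129  62/125  64/127  64/124  61/126  63/126  64/123  57/109  24/ 78  14/ 87  56/101  46/134 -11/155 -21/190 -20/190 -20/190
198  66/126  64/126  63/126  61/126  62/127  64/127  60/126  55/110  26/ 93  -5/ 95 -10/123 -18/175 -20/189 -19/191 -23/190 -21/190
200  64/126  63/128  63/128  63/125  65/127  64/126  64/122  52/ 96   2/ 43  -7/ 78 -17/143 -21/189 -20/189 -20/191 -21/191 -21/191
202  64/130  61/127  64/126  62/129  61/128  62/127  59/119  17/ 77  -3/ 65 -13/108 -18/155 -19/164 -20/192 -21/192 -22/190 -21/192
204  63/125  63/126  63/128  64/129  62/128  60/125  42/100  -7/ 85 -15/121 -16/151 -19/173 -21/191 -20/189 -21/190 -20/189 -22/190
blue scene extent 288 331 263
```

The top view shows the grey loop bar at (344–345, 188–196), with the blue ridge directly in front of it. In the scene view the lever rod runs straight down the wall to about (330,250), where I predict it for a clamped lever. I'll hand it in.

```bash
python3 -c "
from plant import bot
print(bot.finish_job())"
```

```text
the job is handed in; nothing more can be done
None
```

I handed the job in at about 13 s of the 54 s: the last camera readings show the lid shut, the loop bar behind the ridge and the lever flat against the wall; the hand-in call returned no verdict, and I did not re-measure the bell, bowl, mill or tape.

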